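Centre the turned lid on the finishing stand

ROBOT

A 7-joint arm with a two-finger parallel gripper is mounted at the origin on the work surface. World frame = base frame: x ahead of the robot, y to its left, z up, the work surface at z = 0. Lengths are in m, angles in degrees, forces in N, time in s.
With the tool pointing down it reaches from about 0.425 to 0.875 m from the base axis. Payload 4.7 kg.
Tool frame: the origin (TCP) lies on the front face of the gripper's body, between the roots of the fingers; the fingertips stand 70 mm ahead of it and the grasp point (between the pads) lies 51 mm ahead of it; z points along the fingers, y is the direction in which the jaws open and shut (so a half turn about z gives the same grasp; the last joint's range is limited). The gripper opens to 87 mm and grips with 3 to 60 N. Pads are 19 mm wide; open, the fingers measure 117 mm over their backs; the gripper's body (75 mm by 190 mm) begins 51 mm behind the grasp point.
Start: joints at [-63.077, 18.392, -4.016, 83.108, 1.295, 78.541, -3.26], TCP at [0.286, 0.584, 0.292] pointing down, gripper open.
Joint ranges: [-163.93, 163.93], [-17.29, 119.83], [-79.2, 71.16], [3.27, 140.29], [-89.18, 269.18], [5.43, 117.66], [-154.24, 154.24]. Speed limits (degrees/s): [147.25, 147.25, 180, 180, 180, 180, 180].

INTERFACE

Orientations are given as [roll, pitch, yaw] about the fixed x, y, z axes, in that order (R = Rz(yaw) Ry(pitch) Rx(roll)).
In Python, from cell import env gives the robot as it stands.
- The arm moves only by the tool drive_tool, never from a script. Its argument "commands" is a list of rows, each a list of 7 numbers: the shift along the tool's x, y, z in cm, then the turn, a rotation vector about the tool's x, y, z in degrees, then the opening, from 0 (shut) to 1 (fully open). In form: [[tx, ty, tz, rx, ry, rz, hand], ...]. A call has 1 to 20 rows; each row shifts and turns the commanded pose from where the row before left it, along the tool's axes as they then stand; what a row does not reach is not made up. A row lasts 1/12 s, in which the tool goes at most 41.7 mm and 7.16 degrees, less where a joint would pass 70% of its speed; a pose out of reach is approached as far as the arm can. A call is refused whole if a number of a shift passes 4.17 or a number of a turn 7.16, either way. A call with a gripper value outside its range is refused whole. The fingers move at their own pace and stop on an object; "force" is the grip in N (left out, the last holds). Time passes only in rows, so rows that do not move let the fingers close. It gives the time, the measured TCP pose, the force and the opening at its end, in the units of the state.
- env.get_obs(): the state, without advancing time (a new reading comes with each control period).
- env.read_camera(name): name is "scene" or "top" or "wrist"; returns a dict with "img" (420x560x3 uint8, blue, green, red), "mtx" (3x3 intrinsics, pixels), "pose" (4x4, takes a point from camera to world coordinates). Camera axes: x right, y down, z forward; pixel columns grow to the right and rows downward; lengths in m; the calibration is good to about 2 mm. A picture is of the moment at which its call begins. There is no depth.
- env.sign_off(): hands the job in, once; it reports no verdict.
The state is a dict: "time_s": time; "qpos": joint angles; "joint_velocities": joint speeds; "effort": joint torques, N m; "tool_pos": TCP position; "tool_rot": TCP orientation; "force": force on the tool from outside, world axes, zero at the start; "wrist_torque": the same for the moment, N m; "grip_width": finger opening in m.
Only numpy, scipy, OpenCV 4.12 (cv2) and the standard library are available. Lean on these libraries where they do the work, as an engineer would, in place of code of your own. Each camera call takes 0.05 s, during which the arm holds its last target.

TASK

Pick up the turned wooden lid with the bar handle and centre it on the small round platform of the finishing stand, so that the recess in its underside drops fully over the platform's locating spigot and the lid lies flat with no edge overhanging, then let go. You will have to feel for the spigot by sliding the lid about under light pressure: be gentle, never let the lid or the robot bear on the stand with more than 20 N (about 2 kg), and leave the other things on the bench where they are.

Things in the scene. Friction and masses are not known exactly. Their poses are not given: they have to be found in the camera images.
- lid_grip (a point): Loose wooden lid, 120-240 g: flat disc 100 mm across, 18 mm thick, with a centred bar handle on top (60 mm long, 20 wide, 42 tall). Point: in the handle, 43 mm above the lid's underside, 25 mm above the disc's top face; x along the handle, y across its 20 mm width, z up. Centred in its underside is a blind round recess 48 mm across, 10 mm deep. Seated, this point is 103 mm above the bench.
- stand: Finishing stand fixed to the bench; origin on the axis of its round steel foot (124 mm across) at bench level, z up. It carries a round pale plywood platform 104 mm across, clamped 4 to 8 mm off the foot's axis in a direction that differs every time and is NOT in any measured pose: feel (or see) it. Sprung vertically: yields from about 1.5 N, then 3 N per mm, 7 mm of travel; rigid sideways.
- stand_mid (a point): Point on the foot's axis (not the platform's), level with the platform's upper face, 60 mm above the bench. From the platform's centre rises a round metal locating spigot, 44 mm across, 6 mm tall, its top edge bevelled 2.5 mm; the lid's recess fits over it with 2 mm of play all round. Until it does, the lid sits on the spigot, 6 mm too high.
- round_box: Bystander, leave alone: closed round plywood box, 110 mm across, 65 mm tall; origin at the centre of its underside.
- candle_stand: Bystander, leave alone: pale turned candle stand with a flared top, 90 mm across, 122 mm tall; origin at the centre of its underside.
- block_a: Bystander, leave alone: small pale wood block 45 x 30 x 25 mm; origin at the centre of its underside.
- block_b: Bystander, leave alone: small pale wood block 40 x 30 x 30 mm; origin at the centre of its underside.
- sanding_block: Bystander, leave alone: cork sanding block 100 x 45 x 28 mm; origin at the centre of its underside.
- bare_disc: Bystander, leave alone: plain wooden disc without handle, 90 mm across, 12 mm thick; origin at the centre of its underside.
- glue_jar: Bystander, leave alone: white jar with grey cap, 60 mm across, 90 mm tall; origin at the centre of its underside.
Mind the look-alikes: they are no part of the job. What is shaped like the stand but pink is not meant.

How it is judged (in metres and radians):
On the way, in this order (a step that is already met when the one before it is completed fails the run):
1. the lid is lifted at least 30 mm off the bench (height (world z) of lid_grip above 0.073 m), for 0.1 s.
2. the lid has dropped over the spigot and lies flat on the platform (z of lid_grip in the frame of stand between 0.094 and 0.1055 m and angle between lid_grip's own z axis and vertical below 0.035 rad and horizontal distance between lid_grip and stand below 0.013 m), for 0.2 s.
At the end, for the whole second after the job is handed in: The lid lies released and at rest on the stand's platform with its recess over the spigot: its handle point is 94 to 105.5 mm above the stand's origin (103 mm when fully down), within 13 mm of the foot's axis sideways, tilted less than 0.035 rad, borne by the stand (all of step 2 and contact force between lid and stand above 0.3 N and linear speed of lid below 0.01 m/s and contact force between the fingers and lid below 0.05 N); the robot touches nothing.
It fails at once if the lid bears or strikes on the stand with more than 20 N (contact force between lid and stand above 20 N).
It fails at once if the robot itself pushes on the stand with more than 20 N (contact force between any of the fingers, the arm and stand above 20 N).
It fails at once if a bystander is moved by more than 20 mm (distance of any of round_box, candle_stand, block_a, block_b, sanding_block, bare_disc, glue_jar from where it was at the start of the episode above 0.02 m).
It also fails if it takes over 64 s, if anything falls off the work surface, if the arm or the gripper's body presses on something with over 40 N, if the wrist force passes 120 N, or if a joint passes its speed limit or range.

## Working session

There is one attempt and no reset: what is moved stays moved. The work goes in short steps, Python scripts to look and compute and a tool call to move; the robot and the scene stay as the last step left them, time stands still between calls to the robot, and variables do not carry over. Pictures are saved under pics/ and viewed, and the job is handed in when it is done.

Besides the shell and the picture viewer there is one more tool, called by a JSON object that holds its "fn" and its "kwargs". drive_tool: Moves the arm, as the interface text tells. Its arguments: {"type":"object","properties":{"commands":{"type":"array"},"force":{"type":"number"}},"required":["commands"]}

```bash
mkdir -p pics; ls; python3 - <<'E'
from cell import env
import cv2,numpy as np
np.set_printoptions(precision=4,suppress=True)
print(env.get_obs())
for n in ["scene","top","wrist"]:
    r=env.read_camera(n); cv2.imwrite(f"pics/{n}0.png",r["img"]); print(n,r["mtx"],r["pose"])
E
```

```text
pics
{'time_s': 0.0, 'qpos': array([-63.0752,  18.4407,  -4.0144,  83.1754,   1.2971,  78.5395,
        -3.2597]), 'joint_velocities': array([ 0.055 ,  0.0377, -0.0319, -0.0222,  0.0102, -0.0842, -0.0299]), 'effort': array([  0.    , -49.1289,  -0.4037, -31.253 ,  -0.064 ,   0.0437,
         0.0002]), 'tool_pos': array([0.286 , 0.5832, 0.2911]), 'tool_rot': array([-179.8897,    0.0081,  153.8846]), 'force': array([ 1.0941, -0.349 , -0.1215]), 'wrist_torque': array([-0.0021, -0.0146, -0.0272]), 'grip_width': 0.08672080187780601}
scene [[536.8937   0.     284.5651]
 [  0.     536.8937 210.4521]
 [  0.       0.       1.    ]] [[ 0.755   0.365  -0.5447  1.2153]
 [ 0.6556 -0.4319  0.6194 -0.7075]
 [-0.0091 -0.8248 -0.5654  0.7349]
 [ 0.      0.      0.      1.    ]]
top [[542.7909   0.     281.5542]
 [  0.     542.7909 210.4959]
 [  0.       0.       1.    ]] [[-0.0013 -0.995   0.0995  0.4537]
 [-1.      0.002   0.0071 -0.0088]
 [-0.0072 -0.0995 -0.995   1.2835]
 [ 0.      0.      0.      1.    ]]
wrist [[300.8629   0.     277.7321]
 [  0.     300.8629 209.0677]
 [  0.       0.       1.    ]] [[ 0.4399  0.8715  0.2169  0.227 ]
 [ 0.898  -0.427  -0.1059  0.6128]
 [ 0.0003  0.2414 -0.9704  0.3836]
 [ 0.      0.      0.      1.    ]]
```

View pics/scene0.png

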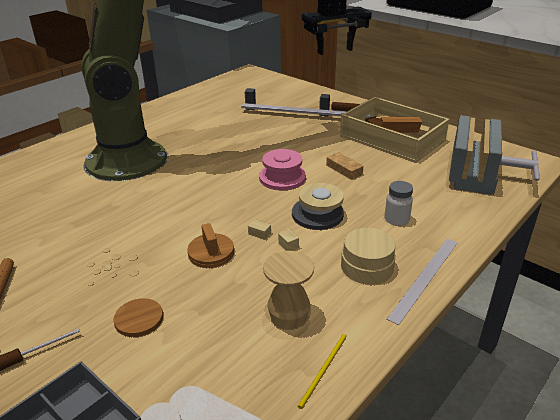

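View pics/top0.png

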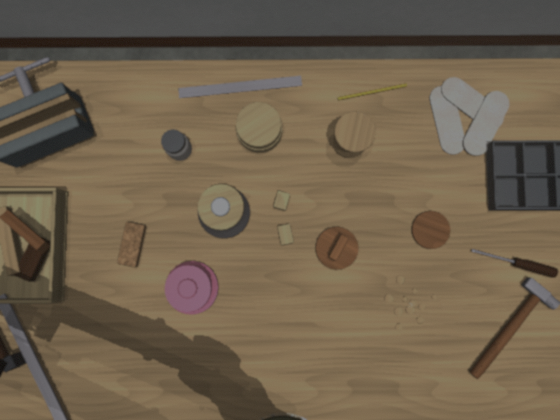

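View pics/wrist0.png

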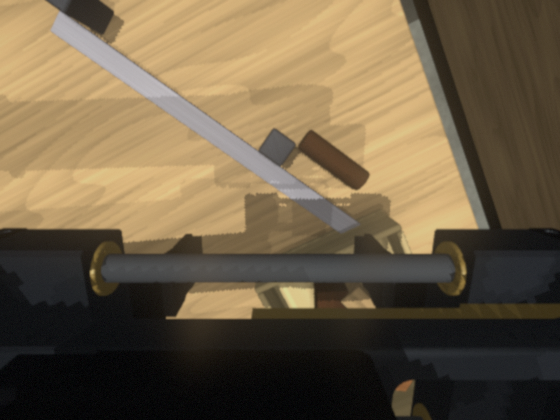

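The lid is at about (337,247) in the top view and the stand with its black foot at (222,211). The candle stand, box and two blocks lie around and between them. Next I'll measure from enlarged crops.

```bash
cat > h.py <<'E'
from cell import env
import cv2,numpy as np
np.set_printoptions(precision=4,suppress=True)
def ray(r,u,v,z):
    K,P=r["mtx"],r["pose"]; d=P[:3,:3]@np.linalg.solve(K,[u,v,1]); o=P[:3,3]; return (o+d*(z-o[2])/d[2])
def proj(r,p):
    K,P=r["mtx"],r["pose"]; c=P[:3,:3].T@(np.asarray(p,float)-P[:3,3]); q=K@c; return q[:2]/q[2]
def circ(r,x,y,z,rad,n=72):
    t=np.linspace(0,2*np.pi,n); return np.array([proj(r,[x+rad*np.cos(a),y+rad*np.sin(a),z]) for a in t])
def crop(img,c,s,k,name,polys=()):
    x0,y0=int(c[0]-s),int(c[1]-s); 
    im=cv2.resize(img[max(y0,0):y0+2*s,max(x0,0):x0+2*s],None,fx=k,fy=k,interpolation=cv2.INTER_CUBIC)
    for p,col in polys:
        q=np.round(((p-[max(x0,0),max(y0,0)])+.5)*k-.5).astype(int); cv2.polylines(im,[q.reshape(-1,1,2)],False,col,1)
    return im
E
python3 - <<'E'
from h import *
r=env.read_camera("top"); s=env.read_camera("scene")
print("lid handle top",ray(r,340,246,.06),"disc",ray(r,337,247,.018))
print("stand foot",ray(r,223,212,.005),"plat",ray(r,221,206.5,.06))
print("spig",ray(r,220,207,.066), ray(s,321,194,.066))
a=crop(r["img"],(337,247),32,6,"");b=crop(r["img"],(222,210),32,6,"")
cv2.imwrite("pics/a1.png",np.hstack([a,b]))
a=crop(s["img"],(210,245),32,6,"");b=crop(s["img"],(320,205),32,6,"")
cv2.imwrite("pics/a2.png",np.hstack([a,b]))
E
```

```text
lid handle top [ 0.4955 -0.1315  0.06  ] disc [ 0.4946 -0.1287  0.018 ]
stand foot [0.5782 0.1389 0.005 ] plat [0.5854 0.1372 0.06  ]
spig [0.5836 0.1388 0.066 ] [0.5911 0.1302 0.066 ]
```

View pics/a1.png

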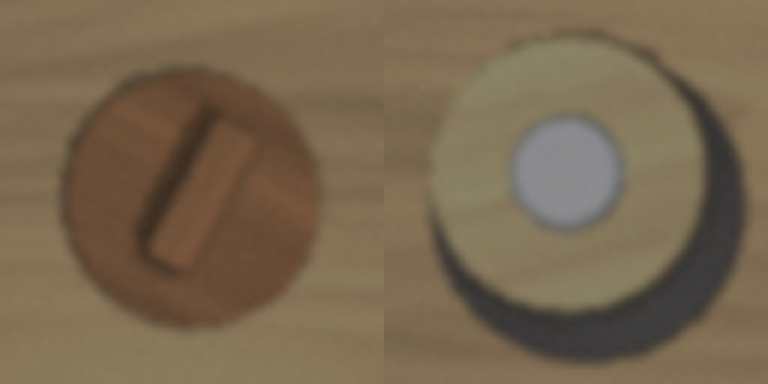

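View pics/a2.png

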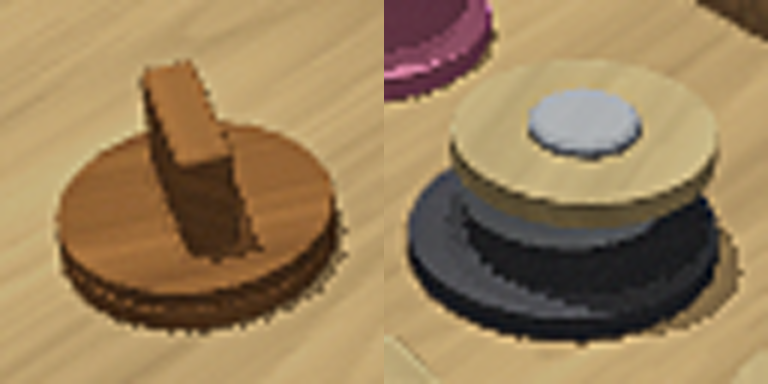

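```bash
python3 - <<'E'
from h import *
from scipy.optimize import least_squares
T=env.read_camera("top"); S=env.read_camera("scene")
def seg(r,c,s,cond):
    img=r["img"]; m=np.zeros(img.shape[:2],np.uint8)
    hsv=cv2.cvtColor(img,cv2.COLOR_BGR2HSV).astype(int)
    y0,x0=c[1]-s,c[0]-s
    m[y0:y0+2*s,x0:x0+2*s]=cond(hsv)[y0:y0+2*s,x0:x0+2*s]*255
    n,l,st,ce=cv2.connectedComponentsWithStats(m)
    k=1+np.argmax(st[1:,4]); return st[k],ce[k],(l==k)
for n,r,c in (("top",T,(220,207)),("scene",S,(321,194))):
    hsv=cv2.cvtColor(r["img"],cv2.COLOR_BGR2HSV); print(n,"hsv spig",hsv[c[1],c[0]],"plat",hsv[c[1],c[0]+15])
    st,ce,m=seg(r,c,16,lambda h:(h[...,1]<50)&(h[...,2]>90))
    print(" spigot",st,ce,ray(r,*ce,.0655))
    st,ce,m=seg(r,c,40,lambda h:(h[...,2]<75))
    print(" dark",st,ce)
# lid
for n,r,c in (("top",T,(337,247)),("scene",S,(210,248))):
    hsv=cv2.cvtColor(r["img"],cv2.COLOR_BGR2HSV); print(n,"lid",hsv[c[1]+8,c[0]],"table",hsv[c[1]+35,c[0]])
def est(r,pairs):
    for nm,u,v,z in pairs: print(nm,ray(r,u,v,z))
est(T,[("plat",220.4,206.7,.06),("spig",220.1,206.1,.066)])
est(S,[("plat",320.9,194.6,.06),("spig",321.1,192.6,.066)])
def fit(r,u0,u1,v0,v1,z,rad):
    f=lambda p:(lambda q:[q[:,0].min()-u0,q[:,0].max()-u1,q[:,1].min()-v0,q[:,1].max()-v1])(circ(r,p[0],p[1],z,p[2],360))
    s=least_squares(f,[.58,.138,rad]); return s.x,s.fun
k=lambda a,o:a/6+o-.4
print("T plat",fit(T,k(47,190),k(323,190),k(37,178),k(312,178),.06,.052))
print("S plat",fit(S,k(66,288),k(335,288),k(58,173),k(206,173),.06,.052))
# foot bottom silhouettes
print("T foot",fit(T,k(45,190),k(362,190),k(30,178),k(362,178),.008,.062))
print("S foot(bottom edge)",fit(S,k(22,288),k(336,288),k(158,173),k(337,173),.004,.062))
print("T lid",fit(T,k(62,305),k(322,305),k(66,215),k(328,215),.018,.05))
print("S lid",fit(S,k(56,178),k(334,178),k(124,213),k(297,213),.018,.05))
E
```

```text
top hsv spig [105   7 141] plat [ 20  81 132]
 spigot [211 197  19  20 300] [219.9033 206.1767] [0.5856 0.1391 0.0655]
 dark [199 192  51  46 485] [231.4186 223.9258]
scene hsv spig [110   9 180] plat [ 21  89 187]
 spigot [312 188  19  11 159] [320.7358 192.6981] [0.5867 0.1348 0.0655]
 dark [292 204  52  26 672] [321.1726 218.2634]
top lid [ 13 125 118] table [ 19  89 135]
scene lid [ 15 172 141] table [ 18 104 192]
plat [0.585  0.1386 0.06  ]
spig [0.5857 0.1386 0.066 ]
plat [0.5869 0.1355 0.06  ]
spig [0.5876 0.1351 0.066 ]
T plat (array([0.5852, 0.1385, 0.0523]), array([-0.0145,  0.0145,  0.0146, -0.0145]))
S plat (array([0.5859, 0.137 , 0.0522]), array([-0.0975,  0.0971,  0.1868, -0.1743]))
T foot (array([0.5824, 0.1374, 0.0641]), array([-0.6814,  0.6811,  0.6876, -0.6808]))
S foot(bottom edge) (array([0.5787, 0.1349, 0.0623]), array([-0.0081,  0.0081,  0.0148, -0.0137]))
T lid (array([ 0.4938, -0.1278,  0.0505]), array([-0.072 ,  0.0719,  0.0722, -0.0716]))
S lid (array([ 0.494 , -0.1309,  0.0496]), array([-0.0372,  0.0375,  0.0626, -0.0583]))
```

```bash
cat >> h.py <<'E'
from scipy.spatial.transform import Rotation as Ro
def plan(p0,p1,rpy,step=.04):
    R=Ro.from_euler('xyz',rpy,degrees=True).as_matrix(); d=R.T@(np.array(p1)-np.array(p0)); n=int(np.ceil(np.abs(d).max()/step)); n=max(n,int(np.ceil(np.linalg.norm(d)/.0415)))
    print("tool cm",d*100,"rows",n,"per row",d*100/n)
E
python3 - <<'E'
from h import *
T=env.read_camera("top"); S=env.read_camera("scene")
k=lambda a,o:a/6+o-.4
for r,o,cs in ((T,(305,215),[(212,118),(258,135),(185,273),(148,255)]),(S,(178,213),[(143,68),(190,63),(232,155),(180,165)])):
    w=np.array([ray(r,k(a,o[0]),k(b,o[1]),.06)[:2] for a,b in cs]); d=(w[0]+w[1]-w[2]-w[3])/2
    print(w.mean(0),np.linalg.norm(d),np.degrees(np.arctan2(d[1],d[0])))
o=env.get_obs(); print(o["time_s"],o["tool_pos"],o["tool_rot"])
plan([.286,.584,.292],[.45,.22,.292],[180,0,153.9]); plan([.45,.22,.292],[.494,-.1295,.23],[180,0,153.9])
E
```

```text
[ 0.493  -0.1271] 0.05771509153853915 -27.0533700247689
[ 0.4935 -0.1301] 0.059455456481725975 151.06111433420517
0.45 [0.2862 0.5836 0.2922] [-179.9951    0.0017  153.8841]
tool cm [-30.7414 -25.4732  -0.    ] rows 10 per row [-3.0741 -2.5473 -0.    ]
tool cm [-19.3272 -29.4503   6.2   ] rows 9 per row [-2.1475 -3.2723  0.6889]
```

{"fn": "drive_tool", "kwargs": {"commands": [[-3.07,-2.55,0,0,0,0,1],[-3.07,-2.55,0,0,0,0,1],[-3.07,-2.55,0,0,0,0,1],[-3.07,-2.55,0,0,0,0,1],[-3.07,-2.55,0,0,0,0,1],[-3.07,-2.55,0,0,0,0,1],[-3.07,-2.55,0,0,0,0,1],[-3.07,-2.55,0,0,0,0,1],[-3.07,-2.55,0,0,0,0,1],[-3.07,-2.55,0,0,0,0,1]]}}

```text
time_s: 1.28
tool_pos: [0.45, 0.2176, 0.2927]
tool_rot: [179.9, 0.0, 153.9]
force: [1.0, 0.2, 0.4]
grip_width: 0.0872
```

{"fn": "drive_tool", "kwargs": {"commands": [[-2.15,-3.27,0.69,0,0,0,1],[-2.15,-3.27,0.69,0,0,0,1],[-2.15,-3.27,0.69,0,0,0,1],[-2.15,-3.27,0.69,0,0,0,1],[-2.15,-3.27,0.69,0,0,0,1],[-2.15,-3.27,0.69,0,0,0,1],[-2.15,-3.27,0.69,0,0,0,1],[-2.15,-3.27,0.69,0,0,0,1],[-2.15,-3.27,0.69,0,0,0,1],[0,0,0,0,0,1.5,1],[0,0,0,0,0,0,1],[0,0,0,0,0,0,1]]}}

```text
time_s: 2.28
tool_pos: [0.4938, -0.1296, 0.2302]
tool_rot: [180.0, -0.0, 152.4]
force: [0.2, 0.1, 0.3]
grip_width: 0.0871
```

```bash
python3 - <<'E'
from h import *
r=env.read_camera("wrist"); cv2.imwrite("pics/w1.png",r["img"])
print(r["pose"][:3,3],proj(r,[.4935,-.129,.06]),proj(r,[.4935,-.129,.018]))
E
```

```text
[ 0.4355 -0.0987  0.3226] [277.0368 209.3574] [277.0221 199.5406]
```

View pics/w1.png

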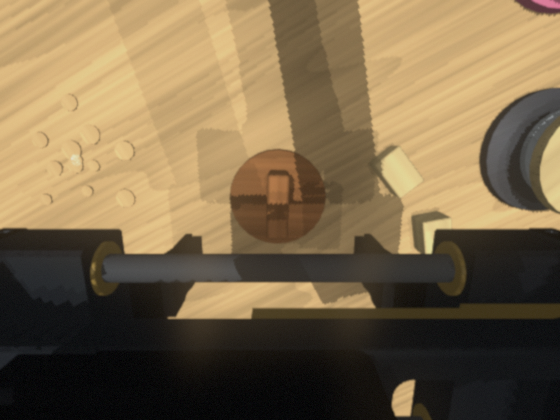

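Wrist view: the lid is centred at about (278,196), and its handle points vertically and lines up with the jaws. I'll fit its offset along the handle.

```bash
python3 - <<'E'
from h import *
from scipy.optimize import least_squares
r=env.read_camera("wrist")
im=crop(r["img"],(278,196),55,7,"",[(circ(r,.4935,-.129,.018,.05),(0,255,0)),(circ(r,.4935,-.129,.0,.05),(255,255,0))])
cv2.imwrite("pics/w2.png",im[:600])
E
```

```text
(no output)
```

View pics/w2.png

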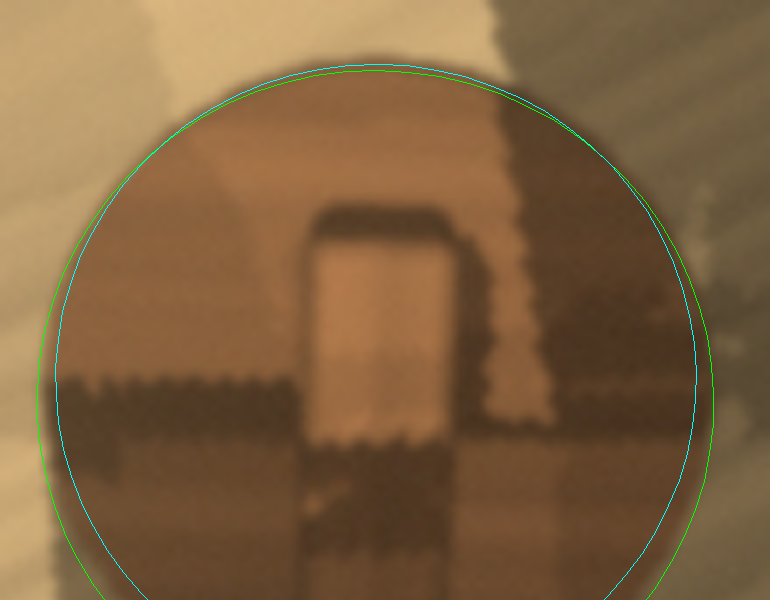

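{"fn": "drive_tool", "kwargs": {"commands": [[0.15,0.08,2,0,0,0,1],[0,0,3,0,0,0,1],[0,0,3,0,0,0,1],[0,0,3,0,0,0,1],[0,0,1.6,0,0,0,1],[0,0,0.8,0,0,0,1],[0,0,0,0,0,0,1],[0,0,0,0,0,0,1]], "force": 25}}

```text
time_s: 3.05
tool_pos: [0.4934, -0.1278, 0.0968]
tool_rot: [180.0, 0.0, 152.5]
force: [-1.0, 0.9, 0.2]
grip_width: 0.0871
```

{"fn": "drive_tool", "kwargs": {"commands": [[0,0,0,0,0,0,0],[0,0,0,0,0,0,0],[0,0,0,0,0,0,0],[0,0,0,0,0,0,0],[0,0,0,0,0,0,0],[0,0,0,0,0,0,0],[0,0,0,0,0,0,0],[0,0,0,0,0,0,0],[0,0,0,0,0,0,0],[0,0,0,0,0,0,0]]}}

```text
time_s: 3.88
tool_pos: [0.4928, -0.1285, 0.0961]
tool_rot: [-180.0, -0.0, 152.4]
force: [-0.2, 0.4, -0.9]
grip_width: 0.0283
```

{"fn": "drive_tool", "kwargs": {"commands": [[0,0,0,0,0,0,0],[0,0,0,0,0,0,0],[0,0,0,0,0,0,0],[0,0,0,0,0,0,0],[0,0,0,0,0,0,0]]}}

```text
time_s: 4.3
tool_pos: [0.4928, -0.1285, 0.0961]
tool_rot: [-180.0, 0.0, 152.4]
force: [-0.3, -0.9, -0.2]
grip_width: 0.0199
```

{"fn": "drive_tool", "kwargs": {"commands": [[0,0,-0.5,0,0,0,0],[0,0,-1.5,0,0,0,0],[0,0,-2,0,0,0,0],[0,0,-2,0,0,0,0],[0,0,-2,0,0,0,0],[0,0,-2,0,0,0,0],[0,0,-1,0,0,0,0],[0,0,0,0,0,0,0],[0,0,0,0,0,0,0],[0,0,0,0,0,0,0]]}}

```text
time_s: 5.13
tool_pos: [0.492, -0.1282, 0.2049]
tool_rot: [-180.0, -0.1, 152.4]
force: [0.4, -0.2, -1.5]
grip_width: 0.0196
```

```bash
python3 - <<'E'
from h import *
o=env.get_obs(); print(o["tool_pos"],o["force"],o["grip_width"])
r=env.read_camera("wrist"); cv2.imwrite("pics/w3.png",r["img"])
r=env.read_camera("scene"); cv2.imwrite("pics/s3.png",r["img"])
plan(o["tool_pos"],[.5855,.1375,.2],o["tool_rot"])
E
```

```text
[ 0.492  -0.1282  0.2049] [ 0.4394 -0.1698 -1.4887] 0.019639096350068552
tool cm [ 4.0285 27.8781  0.4763] rows 7 per row [0.5755 3.9826 0.068 ]
```

View pics/w3.png

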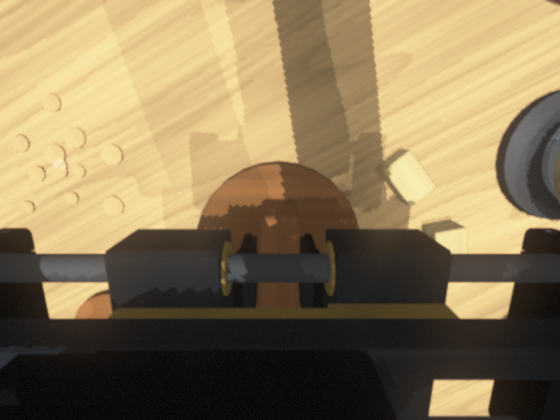

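View pics/s3.png

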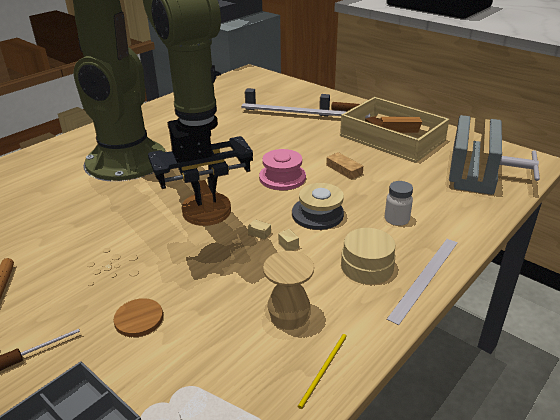

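The wrist view shows the lid held level, with its rim's near edge at about (277,162). I'll work out its centre relative to the TCP from that arc.

```bash
python3 - <<'E'
from h import *
o=env.get_obs(); p=o["tool_pos"]; R=Ro.from_euler('xyz',o["tool_rot"],degrees=True).as_matrix()
r=env.read_camera("wrist")
polys=[]
for a,c in ((-.002,(0,0,255)),(0,(0,255,0)),(.002,(255,0,0))):
    q=p+R[:,0]*a; polys.append((circ(r,q[0],q[1],.1268,.05,200),c))
im=crop(r["img"],(278,200),60,6,"",polys); cv2.imwrite("pics/w4.png",im[:400])
E
```

```text
(no output)
```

View pics/w4.png

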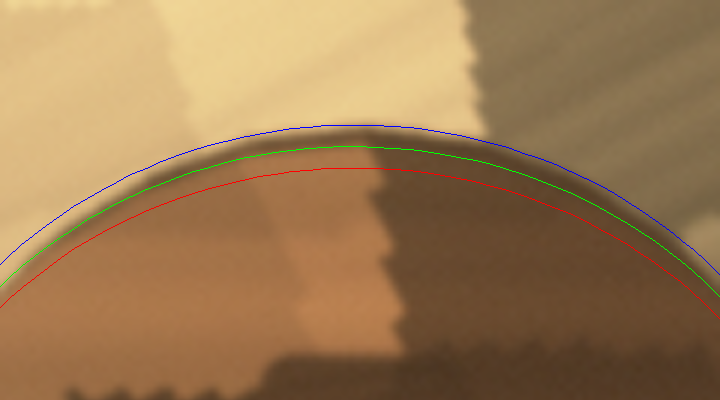

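{"fn": "drive_tool", "kwargs": {"commands": [[0,3,0,0,0,0,0],[0,4,0,0,0,0,0],[0,4,0,0,0,0,0],[0,4,0,0,0,0,0],[0,3,0,0,0,0,0],[0,0,0,0,0,0,0],[0,0,0,0,0,0,0],[0,0,0,0,0,0,0]]}}

```text
time_s: 5.95
tool_pos: [0.5757, 0.0302, 0.2052]
tool_rot: [-179.9, -0.1, 152.4]
force: [0.3, -0.8, -1.6]
grip_width: 0.0198
```

```bash
python3 - <<'E'
from h import *
o=env.get_obs(); p=o["tool_pos"]; print(p,o["tool_rot"])
r=env.read_camera("wrist"); cv2.imwrite("pics/w5.png",r["img"])
c=proj(r,[.5857,.137,.066]); print(c)
polys=[(circ(r,.5857,.137,.06,.052),(0,255,0)),(circ(r,.5857,.137,.06,.022),(255,0,0)),(circ(r,.5857,.137,.066,.0195),(0,0,255))]
cv2.imwrite("pics/w6.png",crop(r["img"],c,70,5,"",polys)[:600,:800])
E
```

```text
[0.5757 0.0302 0.2052] [-179.8753   -0.0581  152.3704]
[406.3257 168.5887]
```

View pics/w5.png

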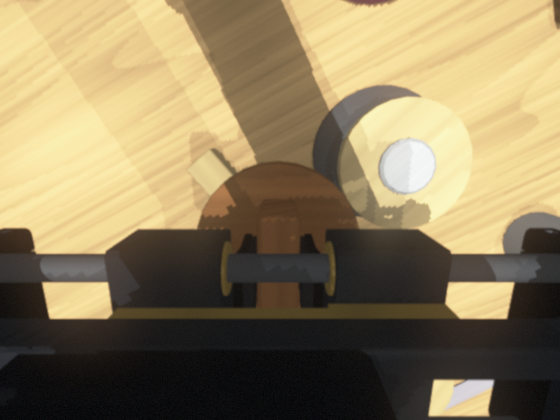

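View pics/w6.png

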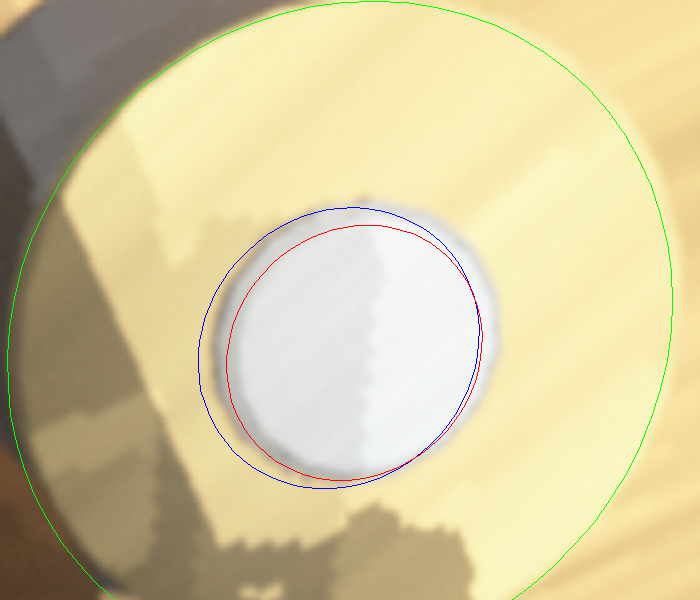

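Wrist view: the spigot is at about (408,166). Compared with my estimate it is shifted right and up by the same amount as the lid is, so that is a camera bias and the target holds. I'm moving over it.

```bash
python3 - <<'E'
from h import *
o=env.get_obs(); p=o["tool_pos"]; print(p,o["force"])
plan(p,[.5858,.1372,.168],o["tool_rot"])
E
```

```text
[0.5757 0.0294 0.2054] [ 0.0968 -0.8082 -1.2818]
tool cm [ 4.1115 10.0167  3.7298] rows 3 per row [1.3705 3.3389 1.2433]
```

{"fn": "drive_tool", "kwargs": {"commands": [[1,2.5,0,0,0,0,0],[1,2.5,0,0,0,0,0],[1,2.5,0,0,0,0,0],[1.1,2.5,0,0,0,0,0],[0,0,1.5,0,0,0,0],[0,0,1.5,0,0,0,0],[0,0,0.7,0,0,0,0],[0,0,0,0,0,0,0],[0,0,0,0,0,0,0]]}}

```text
time_s: 6.75
tool_pos: [0.5862, 0.137, 0.1692]
tool_rot: [-180.0, -0.0, 152.2]
force: [-0.6, -0.5, -2.1]
grip_width: 0.0199
```

```bash
python3 - <<'E'
from h import *
for n,c in (("top",(221,207)),("scene",(320,200))):
    r=env.read_camera(n); cv2.imwrite(f"pics/{n}7.png",crop(r["img"],c,50,6,""))
P=[];F=[]
for i in range(1):
    o=env.get_obs();print(o["tool_pos"],o["tool_rot"],o["force"])
E
```

```text
[0.5869 0.1377 0.1702] [179.9341   0.0653 152.2911] [-0.543  -0.5457 -1.0798]
```

View pics/scene7.png

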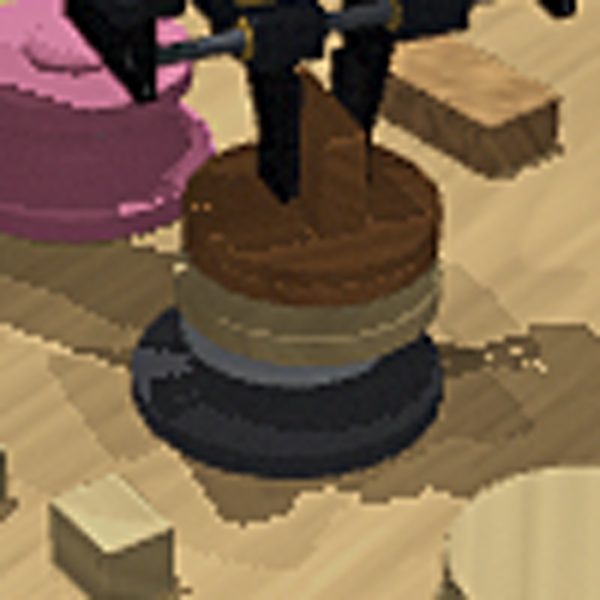

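View pics/top7.png

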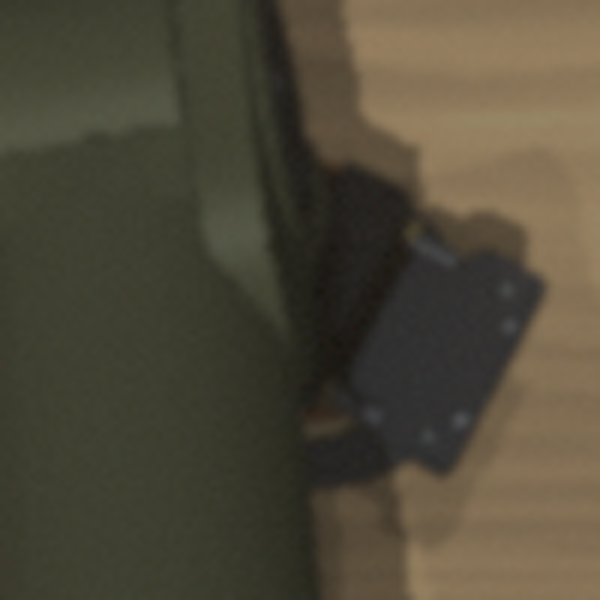

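Scene view: the lid (crop columns 183–441) sits almost centred over the platform (178–440), about 1 mm off. The arm hides this area in the top view. I'm feeling downwards.

{"fn": "drive_tool", "kwargs": {"commands": [[0,0,0.3,0,0,0,0],[0,0,0.2,0,0,0,0],[0,0,0.1,0,0,0,0],[0,0,0,0,0,0,0],[0,0,0,0,0,0,0]]}}

```text
time_s: 7.27
tool_pos: [0.5863, 0.1387, 0.1632]
tool_rot: [180.0, -0.0, 152.4]
force: [0.1, 0.9, -1.7]
grip_width: 0.0197
```

{"fn": "drive_tool", "kwargs": {"commands": [[0,0,0.1,0,0,0,0],[0,0,0.1,0,0,0,0],[0,0,0,0,0,0,0],[0,0,0,0,0,0,0]]}}

```text
time_s: 7.6
tool_pos: [0.5862, 0.1387, 0.1611]
tool_rot: [-180.0, -0.0, 152.4]
force: [-0.2, 0.1, -1.4]
grip_width: 0.02
```

{"fn": "drive_tool", "kwargs": {"commands": [[0,0,0.1,0,0,0,0],[0,0,0.1,0,0,0,0],[0,0,0,0,0,0,0],[0,0,0,0,0,0,0]]}}

```text
time_s: 7.93
tool_pos: [0.5862, 0.1386, 0.159]
tool_rot: [-180.0, -0.0, 152.4]
force: [0.8, 0.8, -2.1]
grip_width: 0.0197
```

{"fn": "drive_tool", "kwargs": {"commands": [[0,0,0.1,0,0,0,0],[0,0,0.1,0,0,0,0],[0,0,0,0,0,0,0],[0,0,0,0,0,0,0]]}}

```text
time_s: 8.27
tool_pos: [0.5862, 0.1386, 0.1571]
tool_rot: [-180.0, -0.0, 152.4]
force: [-0.1, 1.1, -1.8]
grip_width: 0.0198
```

{"fn": "drive_tool", "kwargs": {"commands": [[0,0,0.1,0,0,0,0],[0,0,0.1,0,0,0,0],[0,0,0,0,0,0,0],[0,0,0,0,0,0,0]]}}

```text
time_s: 8.6
tool_pos: [0.5865, 0.1387, 0.1556]
tool_rot: [180.0, 0.0, 152.4]
force: [-0.9, -0.3, 1.3]
grip_width: 0.0202
```

```bash
python3 - <<'E'
from h import *
r=env.read_camera("scene"); cv2.imwrite("pics/s8.png",crop(r["img"],(320,200),50,6,""))
o=env.get_obs();print(o["tool_pos"],o["tool_rot"],o["force"])
E
```

```text
[0.5865 0.1387 0.1556] [179.971    0.0198 152.3834] [-0.47   -0.1036  1.2135]
```

View pics/s8.png

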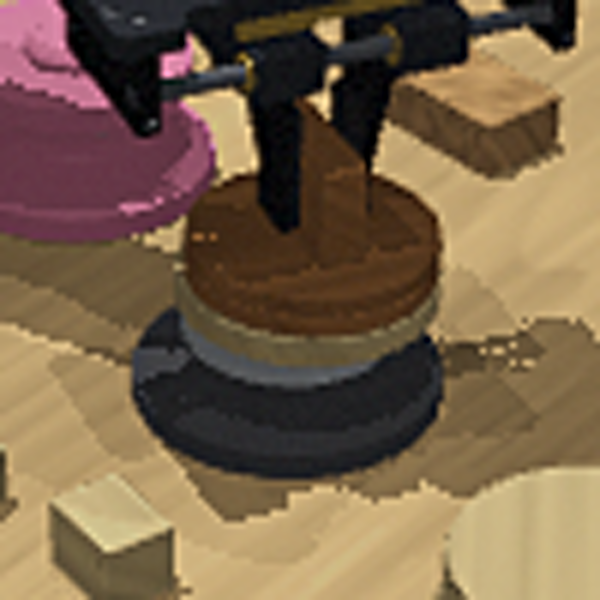

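Contact came at TCP z of about 0.156, i.e. 60 mm above the height it was gripped at on the bench. That is the platform face, not the spigot top at 66 mm. Side view shows no gap. Releasing.

{"fn": "drive_tool", "kwargs": {"commands": [[0,0,0,0,0,0,0.4],[0,0,0,0,0,0,0.5],[0,0,0,0,0,0,0.6],[0,0,0,0,0,0,0.7],[0,0,0,0,0,0,0.7],[0,0,0,0,0,0,0.7],[0,0,0,0,0,0,0.7],[0,0,0,0,0,0,0.7]]}}

```text
time_s: 9.32
tool_pos: [0.5863, 0.1386, 0.1552]
tool_rot: [180.0, 0.0, 152.4]
force: [0.8, -0.1, -0.8]
grip_width: 0.059
```

{"fn": "drive_tool", "kwargs": {"commands": [[0,0,-0.5,0,0,0,0.7],[0,0,-2,0,0,0,0.7],[0,0,-3,0,0,0,0.7],[0,0,-3,0,0,0,0.7],[0,0,-3,0,0,0,0.7],[-3,-2,-2,0,0,0,0.7],[-3,-4,0,0,0,0,0.7],[-2,-4,0,0,0,0,0.7],[0,-4,0,0,0,0,0.7],[0,-4,0,0,0,0,0.7],[0,-4,0,0,0,0,0.7],[0,0,0,0,0,0,0.7],[0,0,0,0,0,0,0.7]]}}

```text
time_s: 10.4
tool_pos: [0.5529, -0.0854, 0.2912]
tool_rot: [179.9, 0.1, 152.0]
force: [0.0, 0.4, -1.0]
grip_width: 0.061
```

```bash
python3 - <<'E'
from h import *
o=env.get_obs();print(o["time_s"],o["tool_pos"],o["force"],o["grip_width"])
ims=[]
for n,c in (("top",(221,207)),("scene",(320,200))):
    r=env.read_camera(n); cv2.imwrite(f"pics/{n}9full.png",r["img"]); 
    ims.append(crop(r["img"],c,33,6,"",[(circ(r,.5857,.137,.06,.052),(0,255,0)),(circ(r,.5857,.137,.078,.05),(0,0,255))]))
cv2.imwrite("pics/f9.png",np.hstack(ims))
E
```

```text
10.4 [ 0.5529 -0.0854  0.2912] [ 0.0455  0.3811 -0.9668] 0.06099990461319254
```

View pics/f9.png

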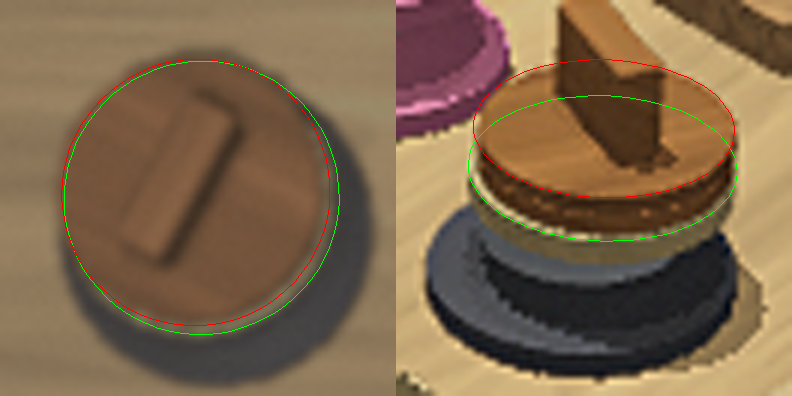

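View pics/scene9full.png

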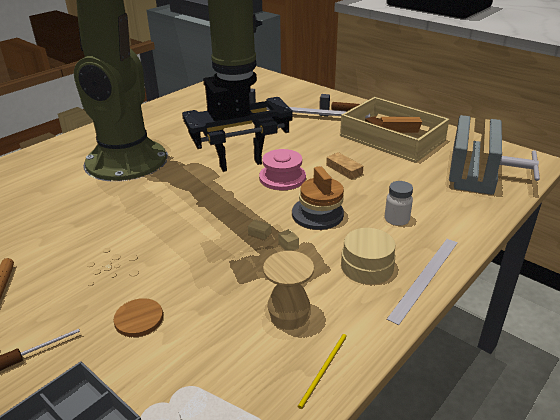

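The lid's rim matches the seated model in both views: the top face is at 78 mm, it lies flat and it overhangs nowhere. The gripper is clear. Handing in.

```bash
python3 -c "
from cell import env
print(env.sign_off())"
```

```text
the job is handed in; nothing more can be done
None
```

The lid is seated on the stand's platform and released, and the job is handed in at about 10.5 s of the 64 s allowed. The hand-in reports no verdict.

- **What I did:** I gripped the lid by its bar handle at 25 N, lifted it about 11 cm and located the spigot in all three cameras. I then lowered the lid in 1 mm steps. It went over the spigot on the first descent, so no sliding search was needed.
- **Seating:** The first contact came about 60 mm above the lid's height on the bench, which is the platform face; the spigot top would have been 66 mm. The vertical force changed by only about 3 N there, far below the 20 N limit.
- **Final pictures:** With the lid released, its rim matches the seated position in the top and scene views, flat and with no overhang. The gripper is clear, and the bystanders look unmoved by eye; I did not measure them.
- **Disagreements:** The cameras differed by 1.5 to 4 mm on the spigot and platform centres. The last TCP y readings were about 1.5 mm past my target, still within the 2 mm of play.

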